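# Hang the nesting dip pans on their hook

### The arm

A 6-joint arm with a two-finger parallel gripper is mounted at the origin on a cart in front of the work surface, level with it; the furniture and walls round the work are solid. World frame = base frame: x ahead of the robot, y to its left, z up, the work surface at z = 0. Lengths are in mm, angles in degrees, forces in N, time in s.
With the tool pointing down it reaches from about 350 to 850 mm from the base axis. Payload 8.1 kg.
Tool frame: the origin (TCP) lies at the very end of the fingers, on their centre line; the grasp point (between the pads) lies 19 mm behind it; z points along the fingers, y is the direction in which the jaws open and shut (so a half turn about z gives the same grasp; the last joint's range is limited). The gripper opens to 85 mm and grips with 20 to 120 N. Pads are 22 mm wide; open, the fingers measure 114 mm over their backs; the gripper's body (76 mm by 85 mm) begins 54 mm behind the grasp point. The pads swing forward as they close: fully open they stand 13 mm farther back than shut.
Start: joints at [71.54, 7.471, 85.268, -0, 87.261, -4.893], TCP at [140.733, 583.266, 231.292] pointing down, gripper open.
Joint ranges: [-169.43, 169.43], [-51.17, 129.36], [1.28, 143.12], [-76.62, 256.62], [0, 156.53], [-152.29, 152.29]. Speed limits (degrees/s): [136.94, 136.94, 159.86, 180, 180, 180].

### API

Orientations are given as [roll, pitch, yaw] about the fixed x, y, z axes, in that order (R = Rz(yaw) Ry(pitch) Rx(roll)).
In Python, from bench import sensors, viewer, job gives the robot as it stands.
- The arm moves only by the shell command python3 -m pendant 'ROWS' [FORCE]. ROWS is JSON, one flat list of numbers, 5 for each row, row after row: the shift along the world's x, y, z in mm, then the turn about the world's z in rad, then the finger opening in mm, from 0 to 85.4. In form: [x, y, z, twist, hand, x, y, z, twist, hand, ...]. A call has 1 to 12 rows; each row shifts and turns the pose as measured when the row begins; what a row does not reach is not made up. A row lasts 1/12 s, in which the tool goes at most 41.7 mm and 7.16 degrees, less where a joint would pass 70% of its speed; a pose out of reach is approached as far as the arm can. A call with a gripper value outside its range is refused whole. The fingers move at their own pace and stop on an object; FORCE is the grip in N (left out, the last holds). Time passes only in rows, so rows that do not move let the fingers close. It gives the time, the measured TCP pose, the force and the opening at its end, in the units of the state.
- sensors.sense(): the state, without advancing time (a new reading comes with each control period).
- viewer.snapshot(name): name is "side" or "top"; returns a dict with "frame" (384x512x3 uint8, blue, green, red), "z_map" (384x512 float32, mm along the optical axis (not along the pixel's ray), 0 where there is no reading), "fx", "fy", "cx", "cy" (pixels), "k1" (the pictures are not rectified: a ray, as slopes to the right and down, at radius r is drawn at 1 + k1 r^2 times it, then the intrinsics apply), "view" (4x4, takes a point from world to camera coordinates). Camera axes: x right, y down, z forward; pixel columns grow to the right and rows downward; lengths in mm; the calibration is good to about 2 mm. A picture is of the moment at which its call begins.
- job.hand_in(): hands the job in, once; it reports no verdict.
The state is a dict: "time": time; "joint_pos": joint angles; "qd": joint speeds; "joint_efforts": joint torques, N m; "tool_pos": TCP position; "tcp_rot": TCP orientation; "ft_force": force on the tool from outside, world axes, zero at the start; "wrist_torque": the same for the moment, N m; "finger_gap": finger opening in mm.
Only numpy, scipy, OpenCV 4.12 (cv2) and the standard library are available. Lean on these libraries where they do the work, as an engineer would, in place of code of your own. Each camera call takes 0.05 s, during which the arm holds its last target.

### The job

Put the three dip pans away on the hook of the stand, the largest first, then the medium, then the small one inside it: pass the window of each handle over the upturned end of the hook, let it down to rest on the bar and slide it back, closed back first, pressing it home with a short, firm but gentle push (roughly 5 to 12 N) against the stop or the handle of the pan behind it, before you take up the next. The hook arm is clamped somewhat off the middle of its stand, so feel for it and never force a pan; do not tip the pans over, and leave the jar, the weight and the cup alone.

Things in the scene. Friction and masses are not known exactly. Their poses are not given: they have to be found in the camera images.
- stand: hook stand, fixed. Origin: at bench level below point stop_mark; z up; the hook points along its -x, roughly to the robot. Grey base 12 mm thick, x -100 to +50, y -60 to +60 mm; column behind the stop, no higher than it. The hook is clamped on a cross rail, its middle line parallel to x but anywhere up to 9 mm to either side (y) of both marks: not in any measured pose, feel or see it
- stop_mark (a point): on the stand's middle line, in the plane of the blue stop face (16 mm wide) where the bar starts, at the height of the bar's and the stop's top, 165 mm. Bar rubber-coated, 9 mm wide, 9 mm high. A hung pan's origin is 11 mm lower; fully home the large pan's origin is 13 mm in front of this plane (stand -x), the medium's 39, the small's 65 mm (handles touch)
- lip_mark (a point): on the stand's middle line at the hook's free end, 111 mm in front of the stop face, at mid height (164 mm) of the upturned lip: lip 6 mm thick along the bar, 9 mm wide, z 156 to 172 mm. A pan whose window is centred on the lip in y and z passes over it with 2 mm to spare each side, 3 mm above and below, and can be let down once its origin is more than 19 mm past this end
- large_pan: large square steel dip pan with upright black handle, loose, about 200 g (+-30 %). Origin: middle of the window that goes through the handle along the pan's x: 13 mm wide (y), 22 mm high (z -11 to +11). The handle there is 20 mm wide (y) and 26 mm deep (x -13 to +13); z up along it. Starts upright on the bench, origin 112 mm high, closed back (+x) away from the robot
- large_pan_grip (a point): middle of the solid black grip of the large pan, 28 mm above the pan's origin; the grip spans z +11 to +45 mm (its top), 20 mm wide (y), 26 mm deep (x): the place to hold, pinched across y from above
- large_pan_box (a point): middle of the box of the large pan, 70 mm below and 7 mm in front of the pan's origin: 84 x 84 mm (y, z) outside, 40 mm deep; walls 2.5 mm; closed drilled back at the pan's x +13 mm, open front at x -27 mm; a 7 mm strap at x -13 to -6 mm joins its top to the handle, so that a smaller pan's box slides 14 mm into a larger one
- medium_pan: medium square steel dip pan with upright black handle, loose, about 150 g (+-30 %). Origin: middle of the window that goes through the handle along the pan's x: 13 mm wide (y), 22 mm high (z -11 to +11). The handle there is 20 mm wide (y) and 26 mm deep (x -13 to +13); z up along it. Starts upright on the bench, origin 103 mm high, closed back (+x) away from the robot
- medium_pan_grip (a point): middle of the solid black grip of the medium pan, 28 mm above the pan's origin; the grip spans z +11 to +45 mm (its top), 20 mm wide (y), 26 mm deep (x): the place to hold, pinched across y from above
- medium_pan_box (a point): middle of the box of the medium pan, 70 mm below and 7 mm in front of the pan's origin: 66 x 66 mm (y, z) outside, 40 mm deep; walls 2.5 mm; closed drilled back at the pan's x +13 mm, open front at x -27 mm; a 7 mm strap at x -13 to -6 mm joins its top to the handle, so that a smaller pan's box slides 14 mm into a larger one
- small_pan: small square steel dip pan with upright black handle, loose, about 100 g (+-30 %). Origin: middle of the window that goes through the handle along the pan's x: 13 mm wide (y), 22 mm high (z -11 to +11). The handle there is 20 mm wide (y) and 26 mm deep (x -13 to +13); z up along it. Starts upright on the bench, origin 94 mm high, closed back (+x) away from the robot
- small_pan_grip (a point): middle of the solid black grip of the small pan, 28 mm above the pan's origin; the grip spans z +11 to +45 mm (its top), 20 mm wide (y), 26 mm deep (x): the place to hold, pinched across y from above
- small_pan_box (a point): middle of the box of the small pan, 70 mm below and 7 mm in front of the pan's origin: 48 x 48 mm (y, z) outside, 40 mm deep; walls 2.5 mm; closed drilled back at the pan's x +13 mm, open front at x -27 mm; a 7 mm strap at x -13 to -6 mm joins its top to the handle, so that a smaller pan's box slides 14 mm into a larger one
- rod_stand: black microscope on a rod stand, fixed, always in the same place at the left of the work: an obstacle to keep clear of. Origin: at bench level in its horseshoe base (230 mm along x, 190 mm along y). Its camera tube, 54 mm across, hangs 107 mm in front (-x) and 33 mm left (+y) of the origin, z 105 to 265 mm; its upright rod stands 95 mm behind (+x), up to z 230 mm
- jar: white-lidded sample jar, 40 mm across, 42 mm high, free, stands near the hook stand; leave it alone. Origin: centre of its underside
- weight: grey metal calibration weight, 30 mm across, 42 mm high, free, stands near the hook stand; leave it alone. Origin: centre of its underside
- cup: clear low plastic cup, 70 mm across, 33 mm high, free, stands near the hook stand; leave it alone. Origin: centre of its underside
Not all that is in view belongs to the job. What is shaped like the medium_pan but orange is not meant.

How it is judged (in metres and radians):
On the way, in this order (a step that is already met when the one before it is completed fails the run):
1. the large pan hangs on the hook and is pressed back against the stop of the hook with more than 4 N (z of large_pan in the frame of stand between 0.149 and 0.159 m and y of large_pan in the frame of stand between -0.018 and 0.018 m and angle between large_pan's own z axis and vertical below 0.12 rad and x of large_pan in the frame of stand between -0.017 and -0.007 m and contact force between large_pan and stand above 4 N), for 0.15 s.
2. the medium pan hangs on the hook and is pressed back against the large pan with more than 2.5 N (z of medium_pan in the frame of stand between 0.149 and 0.159 m and y of medium_pan in the frame of stand between -0.018 and 0.018 m and angle between medium_pan's own z axis and vertical below 0.12 rad and x of medium_pan in the frame of large_pan between -0.03 and -0.02 m and contact force between medium_pan and large_pan above 2.5 N), for 0.15 s.
3. the small pan hangs on the hook and is pressed back against the medium pan with more than 2.5 N (z of small_pan in the frame of stand between 0.149 and 0.159 m and y of small_pan in the frame of stand between -0.018 and 0.018 m and angle between small_pan's own z axis and vertical below 0.12 rad and x of small_pan in the frame of medium_pan between -0.03 and -0.02 m and contact force between small_pan and medium_pan above 2.5 N), for 0.15 s.
At the end, for the whole second after the job is handed in: All three pans hang at rest on the bar, upright (within 0.12 rad) and let go: origins 149 to 159 mm above the bench; the large pan's handle within 4 mm of the stop, the medium's handle within 4 mm of the large's, the small's within 4 mm of the medium's (z of large_pan in the frame of stand between 0.149 and 0.159 m and y of large_pan in the frame of stand between -0.018 and 0.018 m and angle between each of large_pan, medium_pan, small_pan's own z axis and vertical below 0.12 rad and x of large_pan in the frame of stand between -0.017 and -0.007 m and linear speed of each of large_pan, medium_pan, small_pan below 0.03 m/s and contact force between each of large_pan, medium_pan, small_pan and the fingers below 0.1 N and z of medium_pan in the frame of stand between 0.149 and 0.159 m and y of medium_pan in the frame of stand between -0.018 and 0.018 m and x of medium_pan in the frame of large_pan between -0.03 and -0.02 m and z of small_pan in the frame of stand between 0.149 and 0.159 m and y of small_pan in the frame of stand between -0.018 and 0.018 m and x of small_pan in the frame of medium_pan between -0.03 and -0.02 m); the robot touches nothing.
It fails at once if a pan is pressed on the hook stand with more than 25 N (contact force between any of large_pan, medium_pan, small_pan and stand above 25 N).
It fails at once if two pans are pressed together with more than 25 N (contact force between any of medium_pan, small_pan and large_pan above 25 N or contact force between small_pan and medium_pan above 25 N).
It fails at once if a pan is tipped over (more than 0.5 rad from upright) (angle between any of large_pan, medium_pan, small_pan's own z axis and vertical above 0.5 rad).
It fails at once if the robot itself pushes on the hook stand with more than 25 N (contact force between any of the arm, the fingers and stand above 25 N).
It fails at once if the jar, the weight or the cup is moved by more than 15 mm (distance of any of jar, weight, cup from where it was at the start of the episode above 0.015 m).
It also fails if it takes over 72 s, if anything falls off the work surface, if the arm or the gripper's body presses on something with over 40 N, if the wrist force passes 120 N, or if a joint passes its speed limit or range.

## Working session

There is one attempt and no reset: what is moved stays moved. The work goes in short steps, Python scripts to look and compute and a shell command to move; the robot and the scene stay as the last step left them, time stands still between calls to the robot, and variables do not carry over. Pictures are saved under pics/ and viewed, and the job is handed in when it is done.

```bash
ls; mkdir -p pics
python3 - <<'E'
from bench import sensors, viewer
import cv2,numpy as np
print(sensors.sense())
for n in("side","top"):
    s=viewer.snapshot(n); cv2.imwrite(f"pics/{n}0.png",s["frame"]); np.savez(f"pics/{n}0.npz",**s)
    print({k:s[k] for k in("fx","fy","cx","cy","k1","view")})
E
```

```text
pics
{'time': 0.0, 'joint_pos': array([ 7.15402259e+01,  7.51472190e+00,  8.53300767e+01, -9.41550942e-04,
        8.72627611e+01, -4.89158171e+00]), 'qd': array([-0.06761488,  0.01278202, -0.01608274,  0.00861286,  0.02427177,
        0.09731828]), 'joint_efforts': array([-8.50374704e-05, -5.69383764e+01, -5.00562358e+01,  1.34431484e-04,
        1.41524523e-02,  6.50321653e-06]), 'tool_pos': array([140.55173405, 582.72654314, 230.24083167]), 'tcp_rot': array([-1.79892752e+02, -8.23470156e-03,  1.66431846e+02]), 'ft_force': array([0.36020649, 0.36260236, 0.15542   ]), 'wrist_torque': array([-0.0595868 ,  0.01509263, -0.00741717]), 'finger_gap': 84.99232995906603}
{'fx': 471.87089357112995, 'fy': 471.87089357112995, 'cx': 250.58422530757014, 'cy': 189.73388865560486, 'k1': 0.040652721629047754, 'view': array([[ 8.74404405e-01, -4.85114436e-01,  8.99556529e-03,
        -6.37534662e+02],
       [-1.95715962e-01, -3.69615718e-01, -9.08338859e-01,
         1.66187181e+02],
       [ 4.43973196e-01,  7.92494924e-01, -4.18138250e-01,
         1.27783466e+03],
       [ 0.00000000e+00,  0.00000000e+00,  0.00000000e+00,
         1.00000000e+00]])}
{'fx': 499.2367010365374, 'fy': 499.2367010365374, 'cx': 251.25758478816076, 'cy': 194.77310137939796, 'k1': -0.02236256876443959, 'view': array([[-2.20182865e-02, -9.99724864e-01,  8.08647406e-03,
        -1.54950017e+02],
       [-9.95828995e-01,  2.12147023e-02, -8.87386525e-02,
         6.42050183e+02],
       [ 8.85426852e-02, -1.00066184e-02, -9.96022118e-01,
         1.50425660e+03],
       [ 0.00000000e+00,  0.00000000e+00,  0.00000000e+00,
         1.00000000e+00]])}
```

View pics/side0.png

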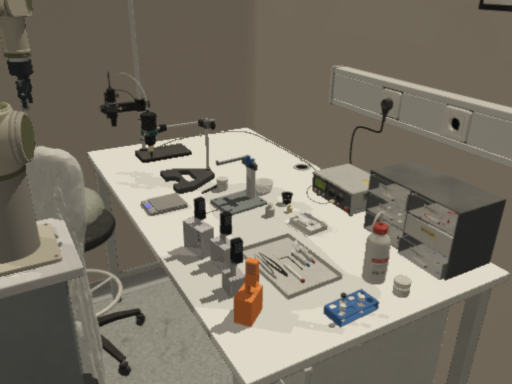

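View pics/top0.png

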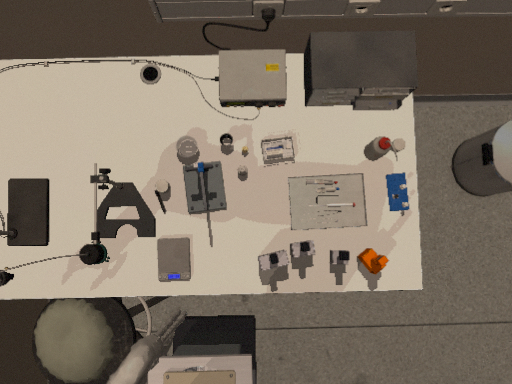

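The side view shows three grey pans with black handles at (200,208), (226,222), (236,250), plus an orange decoy at (252,270). The stand is at (248,170). In the top view the pans are at (273,260), (302,249) and (340,256), orange at (374,260), with the hook from (202,168) to (211,243). Next I'll take close crops and depth points.

```bash
cat > h.py <<'E'
import numpy as np,cv2
def load(n,i):
    return dict(np.load(f"pics/{n}{i}.npz"))
def snap(n,i):
    from bench import viewer
    s=viewer.snapshot(n); np.savez(f"pics/{n}{i}.npz",**s); return s
def world(s):
    h,w=s["z_map"].shape
    K=np.array([[s["fx"],0,s["cx"]],[0,s["fy"],s["cy"]],[0,0,1]],float)
    g=np.stack(np.meshgrid(np.arange(w),np.arange(h)),-1).reshape(-1,1,2).astype(float)
    p=cv2.undistortPoints(g,K,np.array([s["k1"],0,0,0],float)).reshape(h,w,2)
    z=s["z_map"].astype(float); c=np.stack([p[...,0]*z,p[...,1]*z,z],-1)
    V=s["view"]; W=(c-V[:3,3])@V[:3,:3]; W[z==0]=np.nan
    return W
def proj(s,P):
    V=s["view"];K=np.array([[s["fx"],0,s["cx"]],[0,s["fy"],s["cy"]],[0,0,1]],float)
    r,_=cv2.Rodrigues(V[:3,:3]); return cv2.projectPoints(np.asarray(P,float).reshape(-1,3),r,V[:3,3],K,np.array([s["k1"],0,0,0],float))[0].reshape(-1,2)
def crop(s,x0,y0,x1,y1,k,f):
    c=cv2.resize(s["frame"][y0:y1,x0:x1],None,fx=k,fy=k,interpolation=cv2.INTER_CUBIC); cv2.imwrite(f,c)
E
python3 - <<'E'
from h import *
s=load("side",0);crop(s,160,140,320,340,3,"pics/s_c.png")
t=load("top",0);crop(t,150,130,400,290,3,"pics/t_c.png")
for n,d in(("side",s),("top",t)):
    W=world(d);hsv=cv2.cvtColor(d["frame"],cv2.COLOR_BGR2HSV)
    v=hsv[...,2]
    m=(v<60)&(W[...,2]>45)&(W[...,2]<220)&(W[...,0]>300)&(W[...,1]<230)&(W[...,0]<700)
    k,l,st,ce=cv2.connectedComponentsWithStats(m.astype(np.uint8))
    for i in range(1,k):
        if st[i,4]>10:
            p=W[l==i];print(n,ce[i].round(1),st[i,4],np.percentile(p,[5,50,95],axis=0).round(0).tolist())
E
```

```text
side [200.8 123.6] 20 [[646.0, 218.0, 198.0], [651.0, 223.0, 207.0], [656.0, 228.0, 216.0]]
side [212.2 125.1] 19 [[692.0, 218.0, 185.0], [694.0, 224.0, 196.0], [698.0, 229.0, 206.0]]
side [151.2 132.4] 32 [[462.0, 219.0, 189.0], [471.0, 227.0, 199.0], [485.0, 230.0, 216.0]]
side [199.4 208.4] 189 [[435.0, -242.0, 104.0], [443.0, -238.0, 130.0], [455.0, -225.0, 156.0]]
side [225.6 222.6] 221 [[466.0, -331.0, 95.0], [475.0, -328.0, 124.0], [487.0, -314.0, 148.0]]
side [236.  250.8] 284 [[437.0, -444.0, 83.0], [446.0, -440.0, 111.0], [458.0, -425.0, 138.0]]
top [107.2 171.2] 13 [[693.0, 221.0, 196.0], [696.0, 226.0, 201.0], [699.0, 230.0, 208.0]]
top [106.6 178.6] 24 [[668.0, 225.0, 189.0], [676.0, 227.0, 203.0], [683.0, 229.0, 216.0]]
top [105.8 186.8] 13 [[649.0, 223.0, 203.0], [651.0, 226.0, 214.0], [657.0, 229.0, 219.0]]
top [304.4 246.5] 76 [[468.0, -324.0, 91.0], [479.0, -315.0, 146.0], [489.0, -308.0, 153.0]]
top [343.1 255.4] 93 [[440.0, -438.0, 62.0], [450.0, -424.0, 135.0], [463.0, -421.0, 143.0]]
top [273.4 258.4] 71 [[435.0, -235.0, 96.0], [448.0, -225.0, 156.0], [460.0, -218.0, 161.0]]
```

View pics/s_c.png

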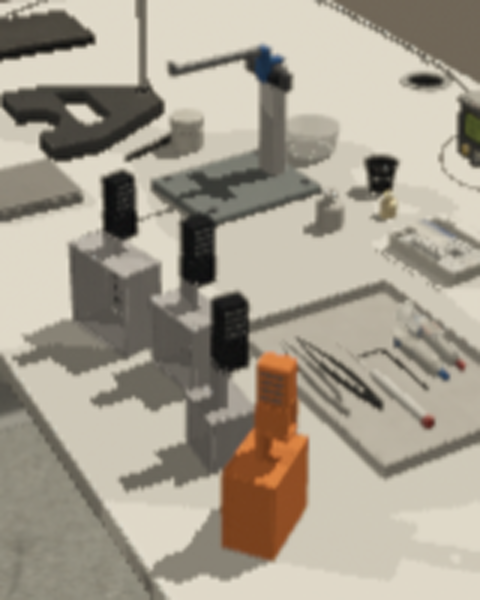

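View pics/t_c.png

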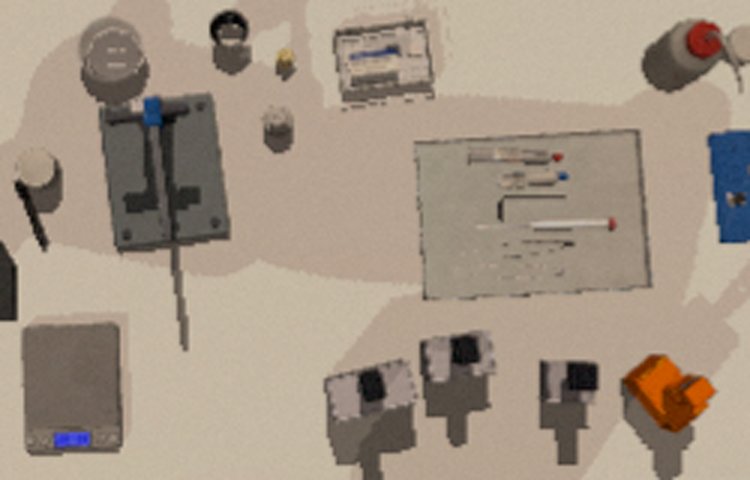

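Run:
```python
from h import *
for n in("top","side"):
    d=load(n,0);W=world(d)
    print(n,"bench z",np.nanmedian(W[(abs(W[...,0]-600)<60)&(abs(W[...,1]+300)<60)&(abs(W[...,2])<30)][:,2]))
    for nm,c,zt,zb in(("L",(448,-226),157,84),("M",(478,-317),148,66),("S",(450,-428),139,48)):
        near=(np.hypot(W[...,0]-c[0],W[...,1]-c[1])<65)
        for lab,z,r,tol in(("top",zt,25,6),("box",zb,65,5)):
            m=near&(abs(W[...,2]-z)<tol)&(np.hypot(W[...,0]-c[0],W[...,1]-c[1])<r)
            p=W[m]
            if len(p)<8: print(nm,lab,len(p));continue
            r=cv2.minAreaRect(p[:,:2].astype(np.float32)); print(n,nm,lab,len(p),np.round(r[0],1),np.round(r[1],1),round(r[2],1),"z",np.median(p[:,2]).round(1),"mean",p.mean(0).round(1))
    st=(W[...,0]>480)&(W[...,0]<760)&(W[...,1]>-130)&(W[...,1]<70)
    m=st&(abs(W[...,2]-12)<5); m=cv2.morphologyEx(m.astype(np.uint8),cv2.MORPH_OPEN,np.ones((3,3)))>0
    k,l,s_,ce=cv2.connectedComponentsWithStats(m.astype(np.uint8)); i=1+np.argmax(s_[1:,4]);p=W[l==i]
    r=cv2.minAreaRect(p[:,:2].astype(np.float32));print(n,"base",len(p),np.round(r[0],1),np.round(r[1],1),r[2])
    m=st&(W[...,2]>140)&(W[...,2]<185);p=W[m];ys,xs=np.nonzero(m)
    hsv=cv2.cvtColor(d["frame"],cv2.COLOR_BGR2HSV)[m]
    blue=(hsv[:,0]>95)&(hsv[:,0]<130)&(hsv[:,1]>140)
    print("blue",blue.sum(),np.percentile(p[blue],[3,50,97],axis=0).round(1).tolist())
    for a in range(480,720,10):
        q=p[(p[:,0]>=a)&(p[:,0]<a+10)]
        if len(q):print(a,len(q),q.mean(0).round(1),np.ptp(q[:,1]).round(1))
```

```text
top bench z 0.8348576157857005
top L top 65 [ 448.2 -228.1] [25.2 20.3] 13.7 z 157.1 mean [ 448.1 -227.7  156.7]
top L box 284 [ 440.4 -229.7] [41.7 83.4] 12.5 z 83.7 mean [ 439.1 -229.7   83.6]
top M top 60 [ 479.9 -318.2] [25.1 20. ] 7.9 z 147.0 mean [ 479.9 -317.9  147.4]
top M box 195 [ 470.1 -306.2] [41.5 93.3] 8.2 z 65.7 mean [ 469.7 -316.7   65.8]
top S top 59 [ 452.1 -431.1] [20.7 22.8] 88.2 z 137.9 mean [ 452.2 -431.7  137.9]
top S box 124 [ 444.8 -430.6] [48.7 39.1] 88.6 z 47.4 mean [ 442.1 -424.    47.7]
top base 184 [634.  -57.9] [59.1 60. ] 89.2142105102539
blue 50 [[696.4, -33.4, 145.0], [705.2, -25.7, 158.9], [721.7, -18.4, 168.9]]
580 8 [587.7 -39.3 169.8] 7.9
590 11 [594.7 -38.6 164.4] 8.1
600 12 [604.8 -37.7 164.5] 5.9
610 12 [614.7 -36.4 163.3] 9.0
620 12 [624.4 -35.2 165. ] 6.1
630 11 [634.5 -34.4 164.9] 9.2
640 13 [644. -33. 163.] 8.3
650 13 [655.6 -32.4 164.4] 8.8
660 11 [664.8 -30.3 163.1] 8.3
670 13 [675.6 -29.9 165. ] 8.7
680 11 [685.  -28.6 164.3] 8.4
690 21 [696.1 -27.2 162.8] 15.7
700 34 [706.1 -12.4 152.3] 59.5
710 60 [714.2 -27.1 144.7] 74.1
side bench z
[... 392 characters left out ...]
] 81.7 z 137.8 mean [ 448.5 -435.1  137.4]
side S box 204 [ 442.2 -432.5] [51.8 42.7] 89.5 z 47.9 mean [ 440.5 -437.4   47.7]
side base 693 [667.3 -25.3] [148.9 126.8] 7.456094264984131
blue 20 [[692.6, -39.6, 141.1], [698.2, -35.5, 149.7], [707.5, -27.0, 160.3]]
580 15 [586.5 -43.1 165.8] 10.8
590 7 [595.9 -43.  162.3] 9.4
600 12 [604.9 -41.4 163. ] 11.2
610 7 [614.7 -40.1 162.6] 5.3
620 11 [624.  -38.6 161.2] 9.3
630 10 [634.1 -36.  162.1] 12.2
640 11 [645.2 -35.6 161.8] 11.3
650 9 [654.6 -34.5 161.2] 9.6
660 10 [664.8 -33.5 162.4] 7.8
670 10 [675.7 -33.1 162.1] 8.6
680 8 [684.7 -32.6 162.7] 9.0
690 28 [695.5 -31.1 154. ] 24.0
700 24 [705.2 -36.2 151.8] 41.7
710 16 [714.7 -36.2 145.5] 32.6
```

Of the three black-handled candidates (top-view pixels):

| Pan | Pixel | Handle-top height | Box width |
|---|---|---|---|
| Large | (273,258) | 157 mm | 83 mm |
| Medium | (304,247) | 148 mm | – |
| Small | (343,255) | 139 mm | 49 mm |

These match the stated sizes. The orange one at (374,260) is the decoy. Before the first reach I'll check path clearance and refine the stand pose.

Run:
```python
from h import *
t=load("top",0);s=load("side",0)
Wt,Ws=world(t),world(s)
for n,W in(("top",Wt),("side",Ws)):
  for x in range(100,720,60):
    r=[]
    for y in range(-200,640,60):
        m=(abs(W[...,0]-x-30)<30)&(abs(W[...,1]-y-30)<30);r.append(int(np.nanmax(W[m][:,2])) if m.any() else -1)
    print(n,x,r)
# bar line
for n,W in(("top",Wt),("side",Ws)):
    m=(W[...,0]>596)&(W[...,0]<688)&(abs(W[...,1]+33)<14)&(abs(W[...,2]-164)<8);p=W[m]
    f=np.polyfit(p[:,0]-640,p[:,1],1);print(n,"bar",f,np.degrees(np.arctan(f[0])),len(p))
    m=(W[...,0]>575)&(W[...,0]<600)&(abs(W[...,1]+39)<14)&(abs(W[...,2]-166)<10);print("lip xmin",np.sort(W[m][:,0])[:6].round(1), W[m][:,2].max())
g=t["frame"]
crop(t,160,150,260,250,6,"pics/hook.png")
m=(Wt[...,2]>7)&(Wt[...,2]<17)&(Wt[...,0]>560)&(Wt[...,0]<760)&(abs(Wt[...,1]+25)<85)
p=Wt[m].astype(np.float32);r=cv2.minAreaRect(p[:,:2]);print(len(p),r)
```

```text
top 100 [7, 17, 20, 18, 22, 211, 221, 203, -70, -47, -39, -42, -67, -164]
top 160 [-643, -631, -636, -638, -642, 214, 213, -148, -67, -51, -38, -36, -57, -161]
top 220 [-731, -729, -733, -732, -733, 158, 92, -149, -73, -62, -49, -46, -54, -1]
top 280 [7, 8, 5, 4, 7, 7, 4, 6, 6, 5, 5, 8, 4, 8]
top 340 [13, 8, 8, 15, 19, 18, 9, 10, 10, 11, 10, 237, 9, 8]
top 400 [91, 9, 9, 24, 24, 22, 8, 263, 8, 371, 372, 250, 11, 12]
top 460 [9, 9, 8, 23, 23, 27, 25, 325, 360, 364, 9, 25, 27, 21]
top 520 [10, 13, 11, 9, 9, 31, 29, 218, 28, 10, 9, 30, 110, 65]
top 580 [10, 19, 174, 20, 9, 27, 31, 213, 28, 10, 8, 30, 30, 24]
top 640 [7, 16, 169, 166, 51, 47, 30, 224, 19, 10, 14, 31, 28, 23]
top 700 [45, 49, 168, 167, 15, 15, 9, 213, 8, 8, 9, 23, 26, 17]
side 100 [3, 12, 13, 358, 14, 213, 218, -1, 607, 604, 601, 349, 550, 483]
side 160 [-1, -1, -1, -1, -641, 209, 210, -158, -1, -1, 599, 597, 595, 591]
side 220 [-1, -1, -1, -1, -1, 142, -650, -155, -87, -66, -57, -54, -468, -739]
side 280 [3, 3, 2, 2, 3, 3, 3, 2, 2, 3, 2, 2, 2, 3]
side 340 [4, 4, 3, 13, 16, 14, 4, 4, 5, 4, 6, 286, 266, 6]
side 400 [86, 4,
[... 185 characters left out ...]
]
side 580 [4, 17, 172, 16, 12, 24, 26, 208, 24, 5, 23, 26, 24, 16]
side 640 [15, 15, 167, 144, 44, 45, 217, 221, 4, 4, 24, 23, 23, 19]
side 700 [44, 43, 165, 164, 9, 3, 5, 207, 4, 4, 4, 21, 20, 4]
top bar [  0.10996131 -33.61771064] 6.2751083139459265 111
lip xmin [586.  586.1 586.3 586.8 588.8 588.8] 174.2841646501035
side bar [  0.11517642 -36.7146663 ] 6.570172377171871 88
lip xmin [583.  584.1 584.8 585.6 585.9 586. ] 172.23669877970244Traceback (most recent call last):
  File "<stdin>", line 18, in <module>
cv2.error: OpenCV(4.12.0) /io/opencv/modules/imgproc/src/convhull.cpp:143: error: (-215:Assertion failed) total >= 0 && (depth == CV_32F || depth == CV_32S) in function 'convexHull'
```

View pics/hook.png

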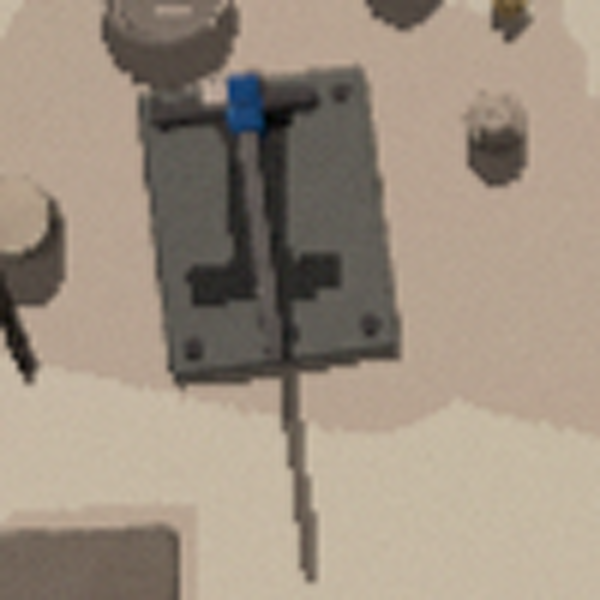

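```bash
python3 -m pendant '[0,0,38,0,50, 0,0,38,0,50, 10,-20,30,0,50, 18,-33,0,0,50, 18,-33,0,0,50, 18,-33,0,0,50, 18,-33,0,0,50, 16,-34,0,0,50, 14,-34,0,0,50, 14,-34,0,0,50, 14,-34,0,0,50, 14,-34,0,0,50]' 60
python3 - <<'E'
from bench import sensors
s=sensors.sense();print(s["tool_pos"],s["tcp_rot"],s["joint_pos"])
E
```

```text
time: 1.1
tool_pos: [292.4, 247.5, 330.9]
tcp_rot: [-179.1, -0.1, 167.1]
ft_force: [1.1, -0.1, 0.1]
finger_gap: 49.8
[292.4021443  247.52498529 330.90270964] [-1.79126833e+02 -1.22977424e-01  1.67086257e+02] [ 33.06610018 -27.41380911 105.91991039  -0.5303255  102.20675348
 -44.13000264]
```

```bash
python3 -m pendant '[12,-38,0,0.038,50, 12,-38,0,0.038,50, 12,-38,0,0.038,50, 12,-38,0,0.038,50, 12,-38,0,0.038,50, 13,-38,0,0.038,50, 13,-38,0,0.038,50, 13,-38,0,0.038,50, 13,-38,0,0.038,50, 13,-38,0,0.038,50, 13,-38,0,0.038,50, 13,-38,0,0.038,50]' 60
```

```text
time: 2.1
tool_pos: [440.8, -229.4, 328.0]
tcp_rot: [-179.1, 0.0, -165.6]
ft_force: [-0.2, -0.4, 0.2]
finger_gap: 50.1
```

```bash
python3 -m pendant '[4,0,-38,-0.01,50, 3,0,-38,-0.01,50, 0,0,-38,0,50, 0,0,-30,0,50, 0,0,-15,0,50, 0,0,0,0,50]'
python3 - <<'E'
from h import *
t=snap("top",1);s=snap("side",1)
crop(t,220,200,380,300,5,"pics/t1.png");crop(s,160,130,300,300,4,"pics/s1.png")
E
```

```text
time: 2.6
tool_pos: [446.8, -239.3, 161.1]
tcp_rot: [-179.0, -0.1, -167.3]
ft_force: [0.1, -0.3, 0.2]
finger_gap: 50.2
```

View pics/s1.png

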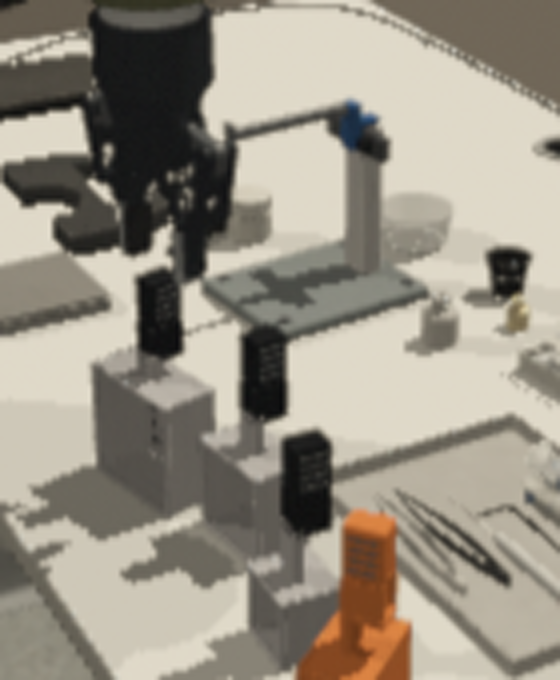

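View pics/t1.png

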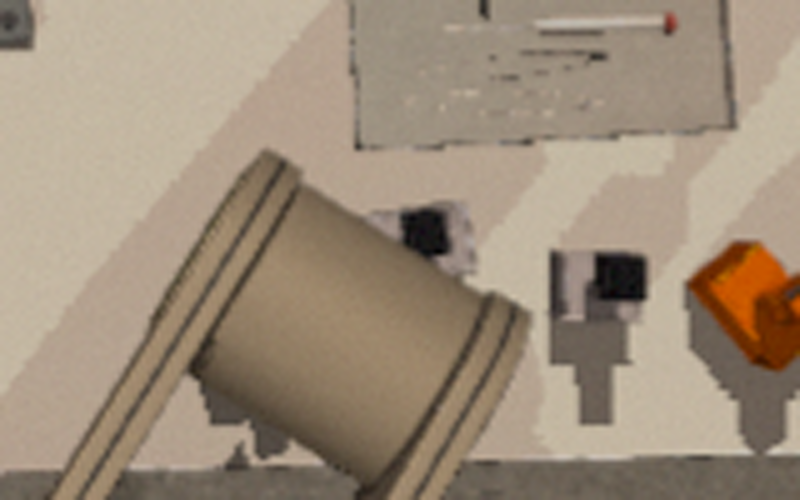

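Run:
```python
from h import *
from bench import sensors
st=sensors.sense();print(st["tool_pos"],st["tcp_rot"])
s=load("side",1)
for P in(st["tool_pos"],[447.5,-228.5,157]):print(((proj(s,P)-[160,130])*4).round())
yaw=np.radians(12.7);j=np.array([-np.sin(yaw),np.cos(yaw),0])
for k in(-25,25):print("finger",((proj(s,st["tool_pos"]+k*j)-[160,130])*4).round())
```

```text
[ 448.37799801 -240.14750012  164.88405803] [-1.78830781e+02  1.20956710e-01 -1.67268010e+02]
[[165. 266.]]
[[157. 270.]]
finger [[188. 279.]]
finger [[142. 253.]]
```

```bash
python3 -m pendant '[0,12,0,0,50, 0,0,-14,0,50, 0,0,-14,0,50, 0,0,-12,0,50, 0,0,0,0,50]'
python3 - <<'E'
from bench import sensors
s=sensors.sense();print(s["tool_pos"],s["tcp_rot"],s["ft_force"])
E
```

```text
time: 3.12
tool_pos: [453.9, -228.6, 133.0]
tcp_rot: [-178.2, 0.8, -167.2]
ft_force: [-0.5, 1.2, 0.0]
finger_gap: 49.8
[ 453.89643142 -228.5617932   133.01623614] [-178.23360617    0.77827374 -167.23692174] [-0.47433186  1.24277187  0.00406345]
```

```bash
python3 -m pendant '[0,0,0,0,50]'; python3 -m pendant '[0,0,0,0,50]'
python3 - <<'E'
from h import *
from bench import sensors
s=snap("side",2);crop(s,160,130,260,260,6,"pics/s2.png")
st=sensors.sense();print(st["tool_pos"],st["tcp_rot"],st["ft_force"],st["wrist_torque"])
E
```

```text
time: 3.2
tool_pos: [454.2, -228.4, 133.4]
tcp_rot: [-178.2, 0.8, -167.2]
ft_force: [-0.4, 0.5, 0.3]
finger_gap: 50.1
time: 3.28
tool_pos: [454.3, -228.3, 133.7]
tcp_rot: [-178.2, 0.8, -167.2]
ft_force: [-0.7, 0.8, -0.3]
finger_gap: 50.1
[ 454.52709398 -228.47248695  134.04594928] [-178.18884115    0.83435294 -167.21420929] [ 0.18594543 -0.11159639 -0.1153729 ] [ 0.01186298 -0.03385133  0.02356915]
```

View pics/s2.png

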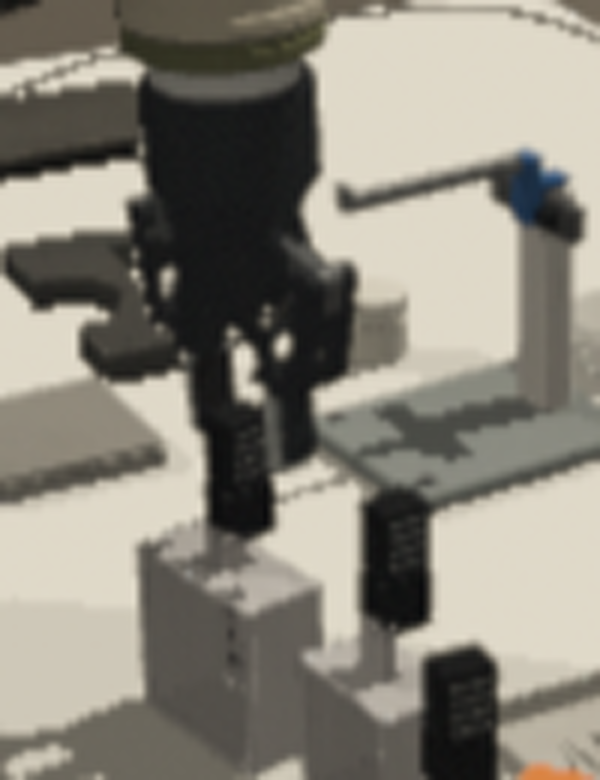

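```bash
python3 -m pendant '[-6,0,-3,0,50, 0,0,-4,0,50, 0,0,-4,0,50, 0,0,0,0,50]'; python3 -m pendant '[0,0,0,0,50]'
```

```text
time: 3.67
tool_pos: [448.7, -229.3, 123.9]
tcp_rot: [-178.1, 0.9, -167.2]
ft_force: [-1.2, 0.6, -0.2]
finger_gap: 49.7
time: 3.75
tool_pos: [448.6, -229.3, 123.7]
tcp_rot: [-178.1, 0.9, -167.2]
ft_force: [0.6, 0.5, 0.1]
finger_gap: 49.6
```

```bash
python3 -m pendant '[0,0,0,0,10, 0,0,0,0,10, 0,0,0,0,10, 0,0,0,0,10, 0,0,0,0,10, 0,0,0,0,10]' 60;  python3 -m pendant '[0,0,8,0,10, 0,0,12,0,10, 0,0,0,0,10]'
```

```text
time: 4.25
tool_pos: [448.6, -228.9, 124.1]
tcp_rot: [-178.1, 0.9, -167.3]
ft_force: [0.2, 0.2, 0.3]
finger_gap: 19.3
time: 4.5
tool_pos: [447.7, -228.5, 144.6]
tcp_rot: [-178.2, 0.8, -167.3]
ft_force: [-0.0, 0.8, -2.3]
finger_gap: 19.1
```

```bash
python3 -m pendant '[0,0,20,0,10, 0,0,20,0,10, 12,23,0,-0.015,10, 12,23,0,-0.015,10, 12,23,0,-0.015,10, 12,23,0,-0.015,10, 12,23,0,-0.015,10, 12,23,0,-0.015,10, 12,23,0,-0.015,10, 8,15,0,0,10, 0,0,0,0,10]';python3 -m pendant '[0,0,0,0,10]'
python3 - <<'E'
from h import *
from bench import sensors
s=snap("side",3);crop(s,160,100,300,230,5,"pics/s3.png")
s=snap("top",3);crop(s,160,140,280,260,5,"pics/t3.png")
st=sensors.sense();print(st["tool_pos"],st["tcp_rot"],st["ft_force"],st["wrist_torque"])
E
```

```text
time: 5.42
tool_pos: [544.4, -46.6, 193.3]
tcp_rot: [-178.0, 1.3, -173.9]
ft_force: [-0.8, -0.2, -2.2]
finger_gap: 19.4
time: 5.5
tool_pos: [544.6, -45.9, 193.5]
tcp_rot: [-177.9, 1.3, -173.8]
ft_force: [0.6, -1.0, -2.2]
finger_gap: 19.0
[544.29296891 -46.8182721  193.46639872] [-177.93732846    1.31610096 -173.87368888] [ 0.09229518 -0.80704283 -1.54792636] [0.01196346 0.02201791 0.02493523]
```

View pics/s3.png

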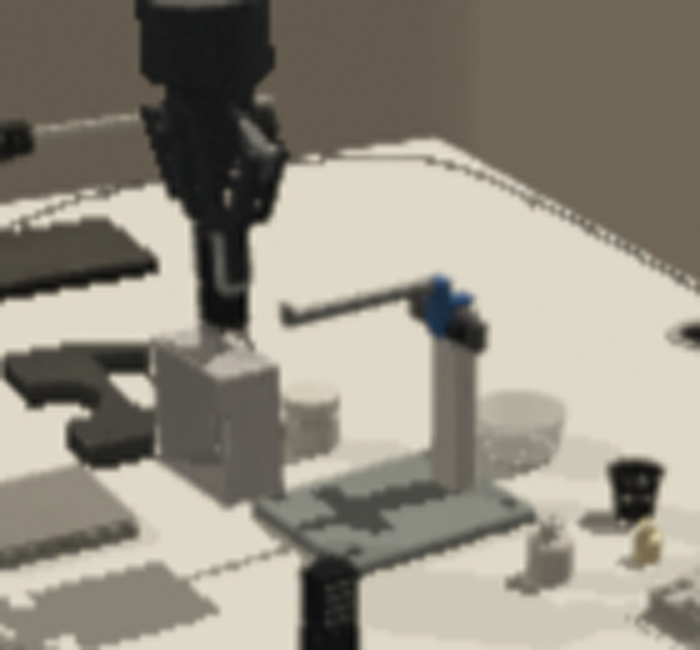

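View pics/t3.png

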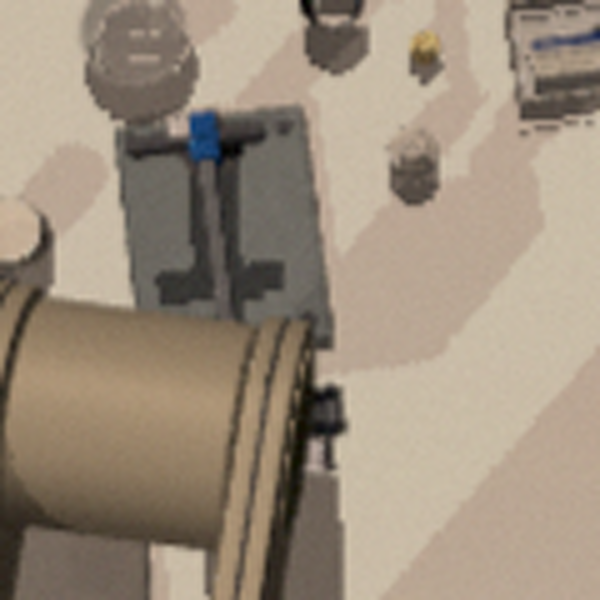

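```bash
cat >> h.py <<'E'
def sideface(s,c,half,zlo,zhi,yaw0=6.4):
    """fit the -y face of a box near c (xy of pan origin), returns yaw, roll, offset"""
    W=world(s);a=np.radians(yaw0);u=np.array([np.cos(a),np.sin(a)]);v=np.array([-np.sin(a),np.cos(a)])
    d=W[...,:2]-np.asarray(c,float);lx=d@u;ly=d@v
    m=(lx>-24)&(lx<10)&(abs(ly+half)<7)&(W[...,2]>zlo)&(W[...,2]<zhi);p=W[m];q=np.stack([lx[m],ly[m],W[...,2][m]],1)
    A=np.c_[q[:,0],q[:,2]-q[:,2].mean(),np.ones(len(q))]
    for _ in range(3):
        k=np.linalg.lstsq(A,q[:,1],rcond=None)[0];r=q[:,1]-A@k;ok=abs(r)<2.5*max(r.std(),.5);A,q=A[ok],q[ok]
    return len(q),"yaw",round(yaw0+np.degrees(np.arctan(k[0])),2),"roll dy/dz deg",round(np.degrees(np.arctan(k[1])),2),"y at zmean",round(k[2]+half,2),"zmean",round(q[:,2].mean(),1),"rms",round(r.std(),2)
E
python3 - <<'E'
from h import *
s=load("side",3)
print(sideface(s,[544.3,-46.8],42,85,145))
W=world(s)
d=W[...,:2]-np.array([544.3,-46.8]);a=np.radians(6.3);lx=d@[np.cos(a),np.sin(a)];ly=d@[-np.sin(a),np.cos(a)]
# box top face
m=(lx>-35)&(lx<20)&(abs(ly)<50)&(W[...,2]>145)&(W[...,2]<162)
q=np.c_[lx[m],ly[m],W[...,2][m]];print(len(q),np.percentile(q,[3,50,97],axis=0).round(1))
m0=m&(abs(W[...,2]-np.median(q[:,2]))<4);q=np.c_[lx[m0],ly[m0],W[...,2][m0]];r=cv2.minAreaRect(q[:,:2].astype(np.float32));print(r)
k=np.linalg.lstsq(np.c_[q[:,:2],np.ones(len(q))],q[:,2],rcond=None)[0];print("top plane",k)
# same on start image
s=load("side",0);print(sideface(s,[448.2,-228.1],42,15,75,12.7))
E
```

```text
(185, 'yaw', np.float64(6.51), 'roll dy/dz deg', np.float64(1.48), 'y at zmean', np.float64(-0.81), 'zmean', np.float64(114.9), 'rms', np.float64(2.24))
171 [[-29.8 -44.1 146.4]
 [-12.7 -14.3 153.8]
 [ 10.4  37.9 158.8]]
((-9.217355728149414, -2.6603851318359375), (86.11454772949219, 44.096282958984375), 88.02566528320312)
top plane [-5.76525731e-03 -7.21896866e-03  1.53691782e+02]
(161, 'yaw', np.float64(12.25), 'roll dy/dz deg', np.float64(-0.31), 'y at zmean', np.float64(0.33), 'zmean', np.float64(49.0), 'rms', np.float64(1.49))
```

```bash
python3 -m pendant '[2,1,-6,0,10, 2,1,-6,0,10, 3,1,-5,0,10, 0,0,0,0,10, 0,0,0,0,10]'
```

```text
time: 6.02
tool_pos: [550.6, -47.2, 174.2]
tcp_rot: [-177.9, 1.3, -174.1]
ft_force: [-0.3, -0.9, -1.9]
finger_gap: 19.0
```

```bash
python3 -m pendant '[2,2,1,0,10, 3,2,1,0,10, 0,0,0,0,10, 0,0,0,0,10]'
```

```text
time: 6.35
tool_pos: [555.8, -43.5, 176.1]
tcp_rot: [-177.9, 1.2, -174.2]
ft_force: [-1.0, 0.4, -3.2]
finger_gap: 18.8
```

Run:
```python
from h import *
from bench import sensors
s=snap("side",4);crop(s,180,110,280,210,6,"pics/s4.png")
st=sensors.sense();c=st["tool_pos"];print(c)
for lo,hi in((68,128),(68,98),(98,128)):print(sideface(s,c[:2],42,lo,hi,5.8))
W=world(s);m=(W[...,0]>600)&(W[...,0]<690)&(abs(W[...,1]+35)<14)&(W[...,2]>155)&(W[...,2]<172)
p=W[m];y=p[:,1]-0.1115*(p[:,0]-640)
for z in range(155,171,2):
    k=(p[:,2]>=z)&(p[:,2]<z+2);
    if k.any():print(z,k.sum(),y[k].mean().round(1))
```

```text
[555.87026477 -43.46956547 176.20847777]
(173, 'yaw', np.float64(6.96), 'roll dy/dz deg', np.float64(1.0), 'y at zmean', np.float64(-1.4), 'zmean', np.float64(98.3), 'rms', np.float64(2.43))
(81, 'yaw', np.float64(7.42), 'roll dy/dz deg', np.float64(1.05), 'y at zmean', np.float64(-1.71), 'zmean', np.float64(82.4), 'rms', np.float64(2.37))
(92, 'yaw', np.float64(6.67), 'roll dy/dz deg', np.float64(-0.81), 'y at zmean', np.float64(-1.12), 'zmean', np.float64(112.3), 'rms', np.float64(2.47))
155 6 -35.9
157 8 -36.6
159 19 -38.5
161 14 -37.3
163 18 -35.5
165 21 -36.7
167 2 -42.7
```

View pics/s4.png

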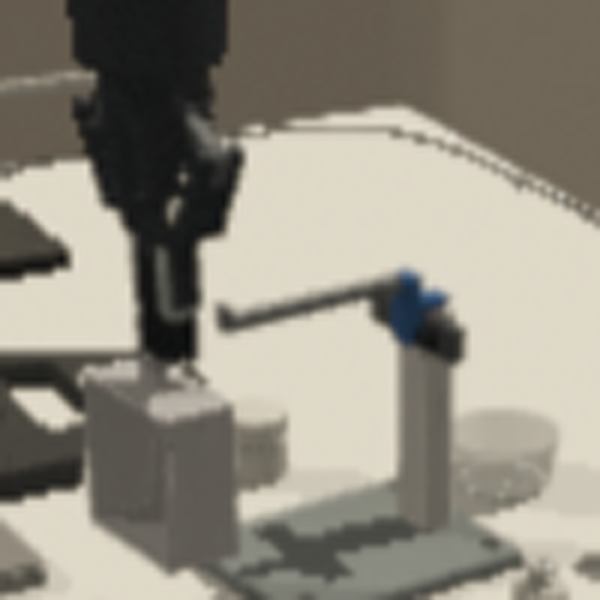

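```bash
python3 -m pendant '[4,0.2,0,0,10, 4,0.4,0,0,10, 4,0.4,0,0,10, 0,0,0,0,10]'; python3 -m pendant '[3,0.3,0,0,10, 3,0.3,0,0,10, 0,0,0,0,10]'
```

```text
time: 6.73
tool_pos: [569.5, -42.3, 177.0]
tcp_rot: [-177.9, 1.3, -174.2]
ft_force: [-0.8, -0.1, -2.1]
finger_gap: 19.3
time: 6.98
tool_pos: [576.4, -41.6, 176.9]
tcp_rot: [-177.9, 1.3, -174.2]
ft_force: [0.7, -0.5, -1.9]
finger_gap: 19.0
```

```bash
python3 -m pendant '[3,0.35,-0.3,0,10, 3,0.35,-0.2,0,10, 3,0.35,0,0,10, 0,0,0,0,10]'; python3 -m pendant '[3,0.35,0,0,10, 3,0.35,0,0,10, 3,0.35,0,0,10, 0,0,0,0,10]'
```

```text
time: 7.32
tool_pos: [586.2, -40.5, 176.1]
tcp_rot: [-177.9, 1.3, -174.2]
ft_force: [0.5, -0.4, -1.2]
finger_gap: 19.4
time: 7.65
tool_pos: [596.2, -39.3, 176.0]
tcp_rot: [-177.9, 1.3, -174.2]
ft_force: [-0.7, -0.1, -1.4]
finger_gap: 19.3
```

```bash
python3 -m pendant '[5,0.55,0,0,10, 5,0.55,0,0,10, 5,0.55,0,0,10, 5,0.55,0,0,10, 5,0.55,0,0,10, 0,0,0,0,10]'; python3 -m pendant '[5,0.55,0,0,10, 5,0.55,0,0,10, 5,0.55,0,0,10, 3,0.35,0,0,10, 0,0,0,0,10]'
```

```text
time: 8.15
tool_pos: [624.1, -36.2, 176.0]
tcp_rot: [-177.9, 1.3, -174.2]
ft_force: [0.1, -0.2, -2.5]
finger_gap: 19.3
time: 8.57
tool_pos: [644.2, -33.9, 175.7]
tcp_rot: [-177.9, 1.3, -174.2]
ft_force: [-0.1, -1.0, -2.1]
finger_gap: 19.3
```

```bash
python3 -m pendant '[0,0,-3,0,10, 0,0,-3,0,10, 0,0.3,-1.5,0,10, 0,0,0,0,10]'; python3 -m pendant '[0,0,-1,0,10, 0,0,0,0,10]'; python3 -m pendant '[0,0,-1,0,10, 0,0,0,0,10]'
```

```text
time: 8.9
tool_pos: [644.1, -33.6, 167.1]
tcp_rot: [-177.9, 1.2, -174.2]
ft_force: [-0.1, 0.1, -1.9]
finger_gap: 19.2
time: 9.07
tool_pos: [643.9, -33.6, 166.0]
tcp_rot: [-177.9, 1.2, -174.2]
ft_force: [0.6, 0.2, -1.8]
finger_gap: 19.2
time: 9.23
tool_pos: [644.0, -33.6, 166.1]
tcp_rot: [-177.9, 1.3, -174.2]
ft_force: [-0.0, -0.5, -1.7]
finger_gap: 19.4
```

```bash
python3 -m pendant '[5,0.55,0,0,10, 5,0.55,0,0,10, 5,0.55,0,0,10, 5,0.55,0,0,10, 3,0.3,0,0,10, 0,0,0,0,10]'; python3 -m pendant '[2,0.2,0,0,10, 2,0.2,0,0,10, 0,0,0,0,10]'
```

```text
time: 9.73
tool_pos: [669.6, -30.9, 165.9]
tcp_rot: [-177.9, 1.3, -174.2]
ft_force: [-2.7, 0.6, 0.5]
finger_gap: 19.0
time: 9.98
tool_pos: [674.3, -30.4, 165.9]
tcp_rot: [-177.9, 1.3, -174.2]
ft_force: [0.0, -0.7, -0.4]
finger_gap: 19.1
```

```bash
python3 -m pendant '[2,0.2,0,0,10, 1.5,0.2,0,0,10, 0,0,0,0,10]'; python3 -m pendant '[1.5,0.15,0,0,10, 1,0.1,0,0,10]'; python3 -m pendant '[1,0.1,0,0,10]';python3 -m pendant '[1,0.1,0,0,10]'
```

```text
time: 10.23
tool_pos: [678.0, -30.0, 165.9]
tcp_rot: [-177.9, 1.3, -174.2]
ft_force: [0.0, -0.6, -2.5]
finger_gap: 19.1
time: 10.4
tool_pos: [680.5, -29.8, 165.9]
tcp_rot: [-177.9, 1.3, -174.2]
ft_force: [-0.4, 0.3, -2.9]
finger_gap: 19.1
time: 10.48
tool_pos: [681.6, -29.7, 165.9]
tcp_rot: [-177.9, 1.3, -174.2]
ft_force: [-1.0, 0.7, -1.3]
finger_gap: 18.8
time: 10.57
tool_pos: [682.6, -29.6, 165.9]
tcp_rot: [-177.9, 1.3, -174.2]
ft_force: [-0.1, -0.1, -1.0]
finger_gap: 19.1
```

```bash
for i in 1 2 3 ; do python3 -m pendant '[1,0.1,0,0,10]' | grep -E "pos|force"; done
```

```text
tool_pos: [683.4, -29.5, 165.9]
ft_force: [-7.6, -0.4, 3.6]
tool_pos: [683.5, -29.5, 165.9]
ft_force: [-9.9, -0.1, 4.3]
tool_pos: [683.5, -29.5, 165.9]
ft_force: [-8.4, 0.2, 3.4]
```

```bash
python3 -m pendant '[1,0.1,0,0,10, 1,0.1,0,0,10]'; python3 -m pendant '[0,0,0,0,10, 0,0,0,0,10]'
```

```text
time: 10.98
tool_pos: [683.5, -29.5, 166.0]
tcp_rot: [-177.9, 0.6, -174.2]
ft_force: [-7.5, -0.5, 3.2]
finger_gap: 19.2
time: 11.15
tool_pos: [683.3, -29.5, 166.0]
tcp_rot: [-177.9, 0.6, -174.2]
ft_force: [-2.0, 0.9, -0.2]
finger_gap: 19.0
```

```bash
python3 -m pendant '[0,0,0,0,24, 0,0,0,0,30, 0,0,0,0,40, 0,0,0,0,44, 0,0,8,0,44, 0,0,16,0,44, 0,0,25,0,44, 0,0,25,0,44, 0,0,0,0,44]'
python3 - <<'E'
from h import *
s=snap("side",5);crop(s,180,80,300,220,5,"pics/s5.png")
E
```

```text
time: 11.9
tool_pos: [683.2, -29.3, 243.6]
tcp_rot: [-177.9, 0.6, -174.2]
ft_force: [1.0, -0.8, 1.2]
finger_gap: 44.0
```

View pics/s5.png

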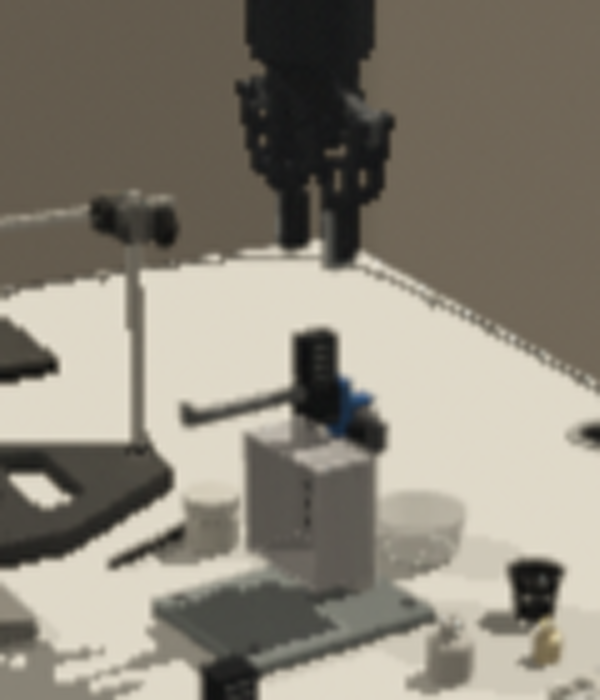

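The large pan hangs at the stop: handle at (318,375) in the crop, box below it, upright. Next is the medium pan.

```bash
python3 -m pendant '[-20,-28,0,0,50, -20,-28,0,0,50, -20,-28,0,0.008,50, -20,-28,0,0.008,50, -20,-28,0,0.008,50, -20,-28,0,0.008,50, -20,-28,0,0.006,50, -20,-28,0,0,50, -20,-28,0,0,50, -12,-18,-10,0,50, 0,0,-15,0,50, 0,0,0,0,50]'; python3 -m pendant '[0,0,0,0,50]'
```

```text
time: 12.95
tool_pos: [478.2, -306.8, 210.0]
tcp_rot: [-178.0, 0.4, -171.7]
ft_force: [-0.1, 0.0, 0.2]
finger_gap: 50.1
time: 13.03
tool_pos: [477.6, -307.0, 209.7]
tcp_rot: [-178.1, 0.4, -171.7]
ft_force: [0.1, 0.8, 0.0]
finger_gap: 49.8
```

```bash
python3 -m pendant '[1,-6,-8,0,50, 1,-5,-12,0,50, 0,0,-16,0,50, 0,0,-10,0,50, 0,0,0,0,50]'; python3 -m pendant '[0,0,0,0,50]'
```

```text
time: 13.45
tool_pos: [482.6, -317.6, 161.5]
tcp_rot: [-178.0, 0.5, -171.5]
ft_force: [0.4, 0.1, 0.3]
finger_gap: 50.2
time: 13.53
tool_pos: [482.6, -317.1, 160.6]
tcp_rot: [-178.0, 0.4, -171.4]
ft_force: [0.2, -0.4, -0.1]
finger_gap: 49.8
```

```bash
python3 -m pendant '[-2,-1,-5,0,50, -1,0,-8,0,50, 0,0,-10,0,50, 0,0,-10,0,50, 0,0,-6,0,50, 0,0,-3,0,50, 0,0,0,0,50]'; python3 -m pendant '[0,0,0,0,50]'
```

```text
time: 14.12
tool_pos: [480.2, -317.9, 115.5]
tcp_rot: [-178.0, 0.5, -171.4]
ft_force: [-0.4, -0.4, 0.3]
finger_gap: 49.6
time: 14.2
tool_pos: [480.1, -317.7, 115.1]
tcp_rot: [-178.0, 0.5, -171.4]
ft_force: [0.5, 0.6, 0.6]
finger_gap: 50.1
```

```bash
python3 -m pendant '[0,0,0,0,10, 0,0,0,0,10, 0,0,0,0,10, 0,0,0,0,10, 0,0,0,0,10, 0,0,0,0,10]' 60;  python3 -m pendant '[0,0,10,0,10, 0,0,20,0,10, 0,0,20,0,10, 0,0,20,0,10, 0,0,0,0,10]'
```

```text
time: 14.7
tool_pos: [481.0, -318.2, 117.1]
tcp_rot: [-177.9, 0.6, -171.4]
ft_force: [0.9, -0.4, -1.8]
finger_gap: 19.3
time: 15.12
tool_pos: [479.1, -316.9, 189.8]
tcp_rot: [-178.1, 0.4, -171.4]
ft_force: [0.1, -1.2, 0.5]
finger_gap: 19.5
```

```bash
cat >> h.py <<'E'
def boxtop(s,c,yaw,half,z0):
    W=world(s);a=np.radians(yaw);d=W[...,:2]-np.asarray(c,float);lx=d@[np.cos(a),np.sin(a)];ly=d@[-np.sin(a),np.cos(a)]
    m=(lx>-24)&(lx<10)&(abs(ly)<half-3)&(abs(W[...,2]-z0)<7)&~((lx>-15)&(abs(ly)<12));q=W[...,2][m];return len(q),np.median(q).round(2),q.std().round(2)
E
python3 - <<'E'
from h import *
from bench import sensors
s=snap("side",6);crop(s,160,120,300,260,5,"pics/s6.png")
c=sensors.sense();print(c["tool_pos"],c["ft_force"]);c=c["tool_pos"]
print(boxtop(s,c[:2],8.6,33,c[2]-12-37), "expect", c[2]-12-37)
print("ref L at 4:",boxtop(load("side",4),[555.9,-43.5],6.3,42,136),"exp",176.2-12.1-28)
print("ref M at 0:",boxtop(load("side",0),[480,-318.2],8.3,33,66),"exp 66")
print(sideface(s,c[:2],33,c[2]-110,c[2]-55,8.5))
E
```

```text
[ 478.64571907 -316.5580649   187.7794715 ] [ 0.78652043  0.02547491 -1.79692821]
(90, np.float64(140.12), np.float64(1.19)) expect 138.77947149741723
ref L at 4: (66, np.float64(136.5), np.float64(1.54)) exp 136.1
ref M at 0: (73, np.float64(66.05), np.float64(1.32)) exp 66
(190, 'yaw', np.float64(7.99), 'roll dy/dz deg', np.float64(1.23), 'y at zmean', np.float64(-1.26), 'zmean', np.float64(108.7), 'rms', np.float64(1.57))
```

View pics/s6.png

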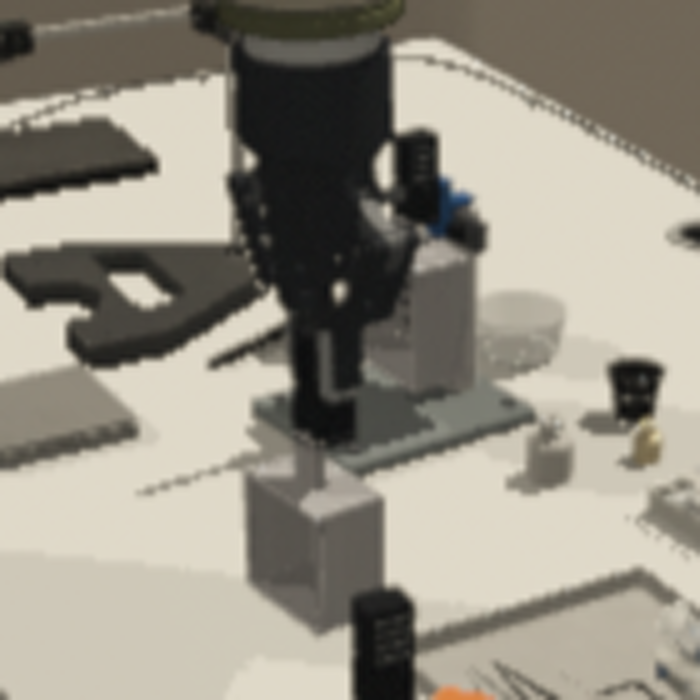

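```bash
python3 -m pendant '[4,15,3,0,10, 9,32,3,-0.005,10, 9,32,1,-0.005,10, 9,32,0,-0.005,10, 9,32,0,-0.005,10, 9,32,0,-0.005,10, 9,32,0,-0.005,10, 9,32,0,-0.005,10, 6,22,0,-0.005,10, 0,4,0,0,10, 0,0,0,0,10, 0,0,0,0,10]'
```

```text
time: 16.17
tool_pos: [546.2, -39.5, 183.1]
tcp_rot: [-178.4, -0.4, -174.0]
ft_force: [0.3, 0.4, -1.9]
finger_gap: 19.4
```

```bash
python3 -m pendant '[2,-2,-3,0,10, 2,-2,-2,0,10, 0,0,-1,0,10, 0,0,0,0,10, 0,0,0,0,10]'
```

```text
time: 16.58
tool_pos: [549.1, -49.1, 174.9]
tcp_rot: [-178.4, -0.6, -174.3]
ft_force: [1.1, -0.4, -2.2]
finger_gap: 19.3
```

```bash
python3 -m pendant '[2,2,0.5,0.005,10, 2,2,0.5,0.005,10, 0,0,0,0,10, 0,0,0,0,10]'
python3 - <<'E'
from h import *
from bench import sensors
s=snap("side",7)
c=sensors.sense();print(c["tool_pos"],c["ft_force"],c["tcp_rot"]);c=c["tool_pos"]
print(boxtop(s,c[:2],6.3,33,c[2]-11.5-37), "expect for 11.5", c[2]-11.5-37)
print(sideface(s,c[:2],33,c[2]-110,c[2]-55,6.3))
E
```

```text
time: 16.92
tool_pos: [553.6, -46.0, 176.3]
tcp_rot: [-178.3, -0.5, -173.8]
ft_force: [0.2, -0.2, -1.3]
finger_gap: 19.3
[553.63563656 -45.95781139 176.41722443] [ 0.00716532 -0.08508751 -1.6932272 ] [-178.3444408    -0.52500354 -173.78084477]
(46, np.float64(127.14), np.float64(1.6)) expect for 11.5 127.91722442545989
(161, 'yaw', np.float64(6.16), 'roll dy/dz deg', np.float64(-0.43), 'y at zmean', np.float64(-0.46), 'zmean', np.float64(94.9), 'rms', np.float64(1.94))
```

```bash
python3 -m pendant '[3,2.2,0,0,10, 4,0.45,0,0,10, 4,0.45,0,0,10, 0,0,0,0,10]'; python3 -m pendant '[3,0.35,0,0,10, 3,0.35,0,0,10, 0,0,0,0,10]'
```

```text
time: 17.3
tool_pos: [565.9, -42.1, 176.8]
tcp_rot: [-178.3, -0.5, -173.8]
ft_force: [-0.5, -0.1, -0.8]
finger_gap: 19.2
time: 17.55
tool_pos: [572.8, -41.2, 176.7]
tcp_rot: [-178.3, -0.5, -173.7]
ft_force: [-0.0, 0.2, -1.4]
finger_gap: 19.2
```

```bash
python3 -m pendant '[3,0,-0.3,0,10, 3,0,-0.3,0,10, 3,0.35,0,0,10, 0,0,0,0,10]'; python3 -m pendant '[3,0.3,0,0,10, 3,0.3,0,0,10, 3,0.35,0,0,10, 0,0,0,0,10]'
```

```text
time: 17.88
tool_pos: [582.8, -40.9, 175.9]
tcp_rot: [-178.3, -0.5, -173.7]
ft_force: [-0.3, 0.6, -1.9]
finger_gap: 19.3
time: 18.22
tool_pos: [592.7, -39.9, 175.8]
tcp_rot: [-178.3, -0.5, -173.7]
ft_force: [-0.0, 0.4, -1.3]
finger_gap: 19.2
```

```bash
python3 -m pendant '[4,0.4,0,0,10, 5,0.5,0,0,10, 5,0.55,0,0,10, 3,0.3,0,0,10, 0,0,0,0,10]'
```

```text
time: 18.63
tool_pos: [611.7, -37.9, 175.8]
tcp_rot: [-178.3, -0.5, -173.7]
ft_force: [-0.3, 0.2, -2.0]
finger_gap: 19.0
```

```bash
python3 -m pendant '[4,0.4,0,0,10, 5,0.55,0,0,10, 3,0.35,-2,0,10, 0,0,-3,0,10, 0,0,-2,0,10, 0,0,0,0,10]'; python3 -m pendant '[0,0,-1,0,10, 0,0,0,0,10]'; python3 -m pendant '[0,0,-1,0,10, 0,0,0,0,10]'
```

```text
time: 19.13
tool_pos: [625.3, -36.4, 167.7]
tcp_rot: [-178.3, -0.5, -173.7]
ft_force: [-0.1, 0.4, -1.2]
finger_gap: 19.3
time: 19.3
tool_pos: [625.2, -36.4, 166.9]
tcp_rot: [-178.3, -0.5, -173.7]
ft_force: [0.1, 0.9, -0.0]
finger_gap: 19.3
time: 19.47
tool_pos: [625.3, -36.4, 167.0]
tcp_rot: [-178.3, -0.5, -173.7]
ft_force: [0.1, -0.3, -1.0]
finger_gap: 19.6
```

```bash
python3 -m pendant '[0,0,-1.5,0,10, 0,0,0,0,10]'; python3 -m pendant '[4,0.45,0,0,10, 4,0.45,0,0,10, 4,0.45,0,0,10, 4,0.45,0,0,10, 0,0,0,0,10]'
```

```text
time: 19.63
tool_pos: [625.6, -36.5, 167.0]
tcp_rot: [-178.3, -0.4, -173.7]
ft_force: [-0.1, 0.5, -0.8]
finger_gap: 19.3
time: 20.05
tool_pos: [643.0, -34.7, 166.7]
tcp_rot: [-178.3, -0.4, -173.8]
ft_force: [0.2, -0.3, 1.3]
finger_gap: 19.2
```

On the bar. Slide home.

```bash
python3 -m pendant '[3,0.35,0,0,10, 3,0.35,0,0,10, 2,0.2,0,0,10, 0,0,0,0,10]'; python3 -m pendant '[2,0.2,0,0,10, 1,0.1,0,0,10]';for i in 1 2 3; do python3 -m pendant '[1,0.1,0,0,10]' | grep -E "pos|force"; done
```

```text
time: 20.38
tool_pos: [652.2, -33.7, 166.7]
tcp_rot: [-178.3, -0.4, -173.7]
ft_force: [-1.3, -0.1, 3.0]
finger_gap: 19.1
time: 20.55
tool_pos: [655.3, -33.4, 166.7]
tcp_rot: [-178.3, -0.4, -173.7]
ft_force: [-1.2, 0.4, 1.6]
finger_gap: 19.4
tool_pos: [656.4, -33.3, 166.8]
ft_force: [-1.1, -0.5, 1.6]
tool_pos: [657.4, -33.2, 166.8]
ft_force: [-1.4, 0.6, 1.8]
tool_pos: [658.2, -33.1, 166.7]
ft_force: [-7.4, -0.6, 4.9]
```

```bash
python3 -m pendant '[1,0.1,0,0,10, 1,0.1,0,0,10]'|grep -E "pos|force|rot"; python3 -m pendant '[1,0.1,0,0,10, 1,0.1,0,0,10]'|grep -E "pos|force|rot"; python3 -m pendant '[0,0,0,0,10, 0,0,0,0,10]'|grep -E "pos|force|rot"
```

```text
tool_pos: [658.2, -33.2, 166.8]
tcp_rot: [-178.3, -0.7, -173.8]
ft_force: [-7.8, -0.5, 5.1]
tool_pos: [658.3, -33.1, 166.8]
tcp_rot: [-178.3, -1.0, -173.8]
ft_force: [-8.6, -0.4, 4.7]
tool_pos: [658.1, -33.2, 166.8]
tcp_rot: [-178.3, -1.0, -173.8]
ft_force: [-1.1, -0.3, 1.1]
```

```bash
python3 -m pendant '[0,0,0,0,24, 0,0,0,0,30, 0,0,0,0,40, 0,0,0,0,44, 0,0,8,0,44, 0,0,16,0,44, 0,0,25,0,44, 0,0,25,0,44, -20,-28,0,0,50, -20,-30,0,0,50, -20,-34,0,0,50, -20,-34,0,0,50]'
python3 - <<'E'
from h import *
s=snap("side",8);crop(s,180,80,300,220,5,"pics/s8.png")
E
```

```text
time: 22.3
tool_pos: [578.9, -154.9, 246.7]
tcp_rot: [-178.4, -0.8, -173.1]
ft_force: [0.2, -0.6, -0.5]
finger_gap: 50.1
```

View pics/s8.png

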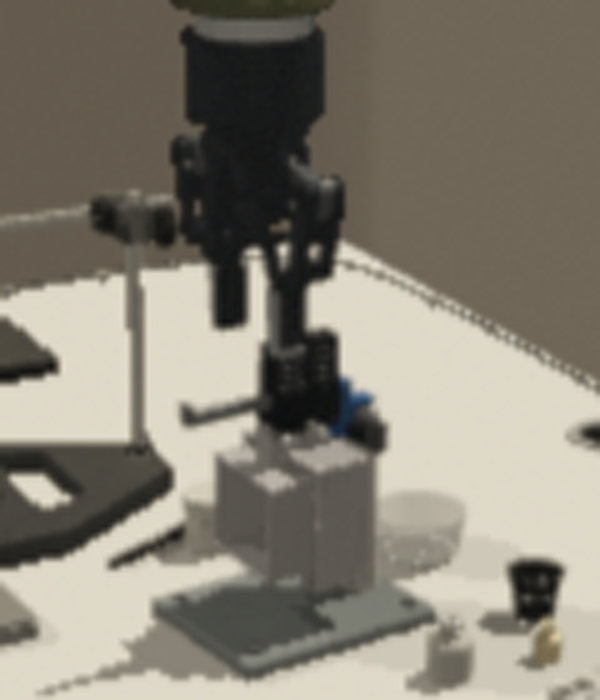

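The medium pan hangs nested in the large one with the handles touching, at (285,375) and (322,370) in the crop. Next is the small pan.

```bash
python3 -m pendant '[-14,-29,0,-0.01,50, -14,-31,0,-0.02,50, -14,-31,0,-0.02,50, -14,-31,0,-0.02,50, -14,-31,0,-0.02,50, -14,-31,0,-0.02,50, -14,-31,-10,-0.02,50, -10,-20,-15,-0.02,50, 0,0,-15,0,50, 0,0,0,0,50, 0,0,0,0,50]'
```

```text
time: 23.27
tool_pos: [459.7, -412.9, 217.8]
tcp_rot: [-177.6, -0.2, 177.3]
ft_force: [-0.7, 0.4, -0.3]
finger_gap: 49.8
```

```bash
python3 -m pendant '[-3,-9,-10,0.01,50, -3,-9,-15,0.01,50, 0,0,-20,0,50, 0,0,-10,0,50, 0,0,0,0,50, 0,0,0,0,50]'
```

```text
time: 23.77
tool_pos: [455.8, -432.0, 162.3]
tcp_rot: [-177.4, -0.0, 178.9]
ft_force: [0.3, -1.2, 0.2]
finger_gap: 50.1
```

```bash
python3 -m pendant '[-2,1,-6,0,50, -2,0,-8,0,50, 0,0,-8,0,50, 0,0,-8,0,50, 0,0,0,0,50, 0,0,0,0,50]'
python3 - <<'E'
from h import *
from bench import sensors
s=snap("side",9);crop(s,190,190,290,310,6,"pics/s9.png");print(sensors.sense()["tool_pos"])
E
```

```text
time: 24.27
tool_pos: [452.7, -431.0, 131.5]
tcp_rot: [-177.3, 0.1, 179.1]
ft_force: [-0.3, -0.7, 0.5]
finger_gap: 50.0
[ 452.56228744 -430.85321875  131.30631534]
```

View pics/s9.png

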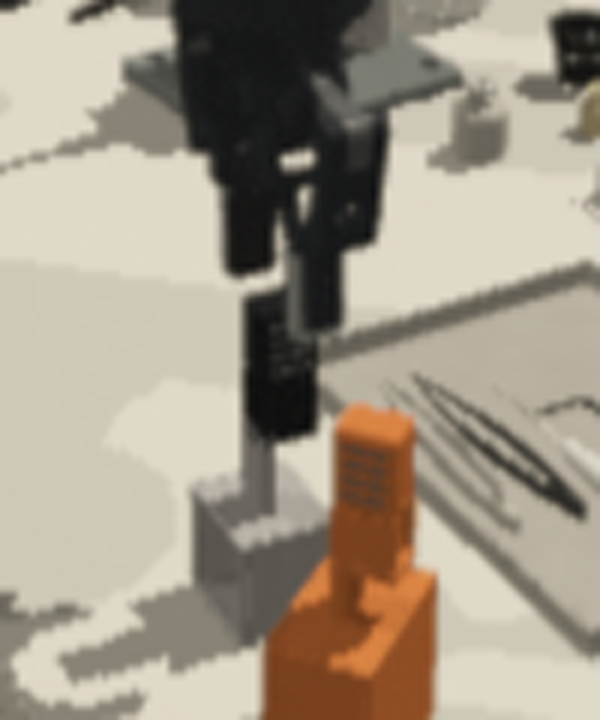

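The fingers straddle the small pan's handle at (280,330) in the crop. The orange decoy is clear of them.

```bash
python3 -m pendant '[0,0,-7,0,50, 0,0,-8,0,50, 0,0,-7,0,50, 0,0,-3,0,50, 0,0,0,0,50, 0,0,0,0,50]'; python3 -m pendant '[0,0,0,0,30, 0,0,0,0,10, 0,0,0,0,10, 0,0,0,0,10, 0,0,0,0,10, 0,0,0,0,10]' 60;  python3 -m pendant '[0,0,8,0,10, 0,0,14,0,10, 0,0,20,0,10, 0,0,20,0,10, 0,0,15,0,10, 0,0,0,0,10]'
```

```text
time: 24.82
tool_pos: [452.9, -431.1, 104.2]
tcp_rot: [-177.3, 0.1, 179.1]
ft_force: [0.6, -0.7, -0.7]
finger_gap: 49.9
time: 25.32
tool_pos: [453.4, -431.3, 105.6]
tcp_rot: [-177.3, 0.2, 179.1]
ft_force: [0.3, 0.2, -1.3]
finger_gap: 19.2
time: 25.82
tool_pos: [452.2, -430.3, 188.9]
tcp_rot: [-177.3, 0.1, 179.1]
ft_force: [0.6, -0.3, 0.2]
finger_gap: 19.4
```

```bash
python3 -m pendant '[5,18,0,0,10, 8,32,0,0.0125,10, 8,33,0,0.0125,10, 8,33,0,0.0125,10, 8,33,0,0.0125,10, 8,33,0,0.0125,10, 8,33,0,0.0125,10, 8,33,0,0.0125,10, 8,33,0,0.0125,10, 8,33,0,0.0125,10, 8,33,0,0.0125,10, 4,18,0,0,10]'; python3 -m pendant '[0,0,0,0,10, 0,0,0,0,10]'
```

```text
time: 26.82
tool_pos: [540.9, -55.8, 194.5]
tcp_rot: [-176.9, 0.6, -174.0]
ft_force: [0.4, -0.8, -1.0]
finger_gap: 19.0
time: 26.98
tool_pos: [541.4, -51.0, 194.6]
tcp_rot: [-176.9, 0.6, -173.7]
ft_force: [-0.9, -0.4, -0.4]
finger_gap: 19.1
```

```bash
python3 -m pendant '[2,2,-5,0,10, 2,2,-5,0,10, 2,2,-5,0,10, 0,1,-3,0,10, 0,0,0,0,10, 0,0,0,0,10]'
python3 - <<'E'
from h import *
from bench import sensors
s=snap("side",10)
c=sensors.sense();print(c["tool_pos"],c["ft_force"],c["tcp_rot"]);c=c["tool_pos"]
print(boxtop(s,c[:2],6.3,24,c[2]-11.5-46), "expect for 11.5", c[2]-11.5-46)
print(sideface(s,c[:2],24,c[2]-101,c[2]-62,6.3))
crop(s,180,100,280,200,6,"pics/s10.png")
E
```

```text
time: 27.48
tool_pos: [546.9, -47.7, 173.7]
tcp_rot: [-176.9, 0.5, -174.0]
ft_force: [0.4, -0.5, -0.1]
finger_gap: 19.0
[546.82116814 -47.72794515 173.62792112] [ 0.48506844 -0.0708783  -0.93460108] [-176.86921233    0.47687755 -173.9542444 ]
(28, np.float64(117.65), np.float64(1.38)) expect for 11.5 116.12792111977632
(112, 'yaw', np.float64(7.21), 'roll dy/dz deg', np.float64(2.29), 'y at zmean', np.float64(-2.33), 'zmean', np.float64(92.6), 'rms', np.float64(2.22))
```

View pics/s10.png

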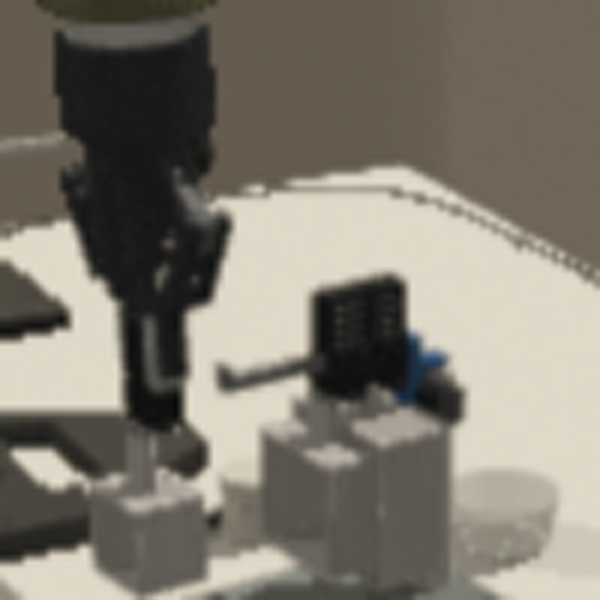

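```bash
python3 -m pendant '[2,2,1,0,10, 3,1.5,0.7,0,10, 0,0,0,0,10, 0,0,0,0,10]'; python3 -m pendant '[4,0.4,0,0,10, 4,0.4,0,0,10, 3,0.35,0,0,10, 0,0,0,0,10]'
```

```text
time: 27.87
tool_pos: [552.6, -44.7, 176.1]
tcp_rot: [-176.9, 0.5, -174.0]
ft_force: [0.2, 0.4, -1.1]
finger_gap: 19.3
time: 28.2
tool_pos: [565.2, -43.4, 176.9]
tcp_rot: [-176.8, 0.6, -174.0]
ft_force: [0.3, 0.1, -0.8]
finger_gap: 19.2
```

```bash
python3 -m pendant '[1,0.6,-1,0,10, 2,0.5,-0.7,0,10, 2,0.25,0,0,10, 0,0,0,0,10]'; python3 -m pendant '[3,0.35,0,0,10, 3,0.35,0,0,10, 0,0,0,0,10]'; python3 -m pendant '[3,0.35,0,0,10, 3,0.35,0,0,10, 0,0,0,0,10]'
```

```text
time: 28.53
tool_pos: [570.9, -41.8, 174.8]
tcp_rot: [-176.8, 0.6, -174.0]
ft_force: [0.7, -0.1, -1.4]
finger_gap: 19.4
time: 28.78
tool_pos: [577.3, -41.0, 174.6]
tcp_rot: [-176.8, 0.6, -174.0]
ft_force: [0.8, -0.3, -1.1]
finger_gap: 19.7
time: 29.03
tool_pos: [584.0, -40.2, 174.6]
tcp_rot: [-176.8, 0.6, -174.0]
ft_force: [0.3, 0.3, -0.8]
finger_gap: 19.1
```

```bash
python3 -m pendant '[3,0.35,0,0,10, 3,0.35,0,0,10, 3,0.35,0,0,10, 0,0,0,0,10]'; python3 -m pendant '[4,0.45,0,0,10, 4,0.45,0,0,10, 4,0.45,0,0,10, 3,0.35,0,0,10, 0,0,0,0,10]'
```

```text
time: 29.37
tool_pos: [594.1, -39.1, 174.7]
tcp_rot: [-176.8, 0.6, -174.0]
ft_force: [-0.7, -0.3, -0.5]
finger_gap: 19.4
time: 29.78
tool_pos: [610.9, -37.2, 174.6]
tcp_rot: [-176.8, 0.6, -174.0]
ft_force: [0.6, -0.3, -1.1]
finger_gap: 19.7
```

```bash
python3 -m pendant '[0.5,0,-2,0,10, 0,0,-3,0,10, 0,0,-2,0,10, 0,0,0,0,10]'; for i in 1 2 3; do python3 -m pendant '[0,0,-1,0,10, 0,0,0,0,10]'|grep -E "pos|force"; done
```

```text
time: 30.12
tool_pos: [611.5, -37.1, 166.7]
tcp_rot: [-176.8, 0.6, -174.0]
ft_force: [0.6, -0.5, -0.7]
finger_gap: 19.1
tool_pos: [611.0, -37.1, 165.1]
ft_force: [-0.7, -1.0, -0.6]
tool_pos: [611.2, -37.2, 164.5]
ft_force: [-0.1, -0.1, -1.1]
tool_pos: [611.4, -37.2, 164.6]
ft_force: [0.1, -0.3, -0.7]
```

```bash
python3 -m pendant '[3,0.35,0,0,10, 3,0.35,0,0,10, 3,0.35,0,0,10, 3,0.35,0,0,10, 0,0,0,0,10]'; python3 -m pendant '[2,0.2,0,0,10, 1.5,0.2,0,0,10, 0,0,0,0,10]'; for i in 1 2 3; do python3 -m pendant '[1,0.1,0,0,10]'|grep -E "pos|force"; done
```

```text
time: 31.03
tool_pos: [624.7, -35.7, 164.4]
tcp_rot: [-176.8, 0.6, -174.0]
ft_force: [-0.7, 0.2, 1.3]
finger_gap: 19.2
time: 31.28
tool_pos: [628.8, -35.3, 164.4]
tcp_rot: [-176.8, 0.6, -174.0]
ft_force: [-1.2, -0.2, 0.8]
finger_gap: 19.1
tool_pos: [629.7, -35.2, 164.4]
ft_force: [-1.1, 0.4, 0.0]
tool_pos: [630.8, -35.0, 164.4]
ft_force: [-1.5, -0.3, 0.9]
tool_pos: [631.8, -34.9, 164.4]
ft_force: [-0.3, -0.3, -0.6]
```

```bash
for i in 1 2 3; do python3 -m pendant '[1,0.1,0,0,10]'|grep -E "pos|force"; done
```

```text
tool_pos: [632.4, -34.9, 164.3]
ft_force: [-8.3, 0.2, 4.5]
tool_pos: [632.5, -34.9, 164.4]
ft_force: [-9.4, -1.0, 6.3]
tool_pos: [632.5, -34.9, 164.3]
ft_force: [-7.9, 0.3, 4.9]
```

```bash
python3 -m pendant '[1,0.1,0,0,10, 1,0.1,0,0,10]'|grep -E "pos|force|rot"; python3 -m pendant '[0,0,0,0,10, 0,0,0,0,10]'|grep -E "pos|force|rot"; python3 -m pendant '[0,0,0,0,24, 0,0,0,0,30, 0,0,0,0,40, 0,0,0,0,44, 0,0,8,0,44, 0,0,16,0,44, 0,0,25,0,44, 0,0,25,0,44, -15,0,0,0,44, -30,0,0,0,44, -30,0,0,0,44]'; python3 -m pendant '[-20,0,0,0,44, 0,0,0,0,44, 0,0,0,0,44]'
python3 - <<'E'
from h import *
s=snap("side",11);crop(s,180,100,300,220,5,"pics/s11.png")
W=world(s);a=np.radians(6.4);u=np.array([np.cos(a),np.sin(a)])
t=snap("top",11);crop(t,160,140,260,260,5,"pics/t11.png")
for n,d in(("side",s),("top",t)):
    W=world(d)
    for nm,c in(("L",(683,-29.5)),("M",(657.3,-32.5)),("S",(631.5,-35.3))):
        q=W[...,:2]-np.array(c);lx=q@u;ly=q@[-u[1],u[0]]
        m=(abs(lx)<11)&(abs(ly)<12)&(W[...,2]>190)&(W[...,2]<215);print(n,nm,m.sum(),np.median(W[m][:,2]) if m.any() else None, "expect 199")
E
```

```text
tool_pos: [632.5, -34.9, 164.4]
tcp_rot: [-176.8, -0.1, -174.0]
ft_force: [-8.1, -0.8, 3.9]
tool_pos: [632.3, -34.9, 164.4]
tcp_rot: [-176.9, -0.1, -174.0]
ft_force: [-2.0, -0.1, 0.1]
time: 33.03
tool_pos: [559.0, -35.0, 243.8]
tcp_rot: [-176.8, 0.1, -174.0]
ft_force: [-0.2, -0.2, 1.4]
finger_gap: 44.0
time: 33.28
tool_pos: [535.3, -34.9, 247.2]
tcp_rot: [-176.8, 0.3, -174.0]
ft_force: [0.6, 0.7, 0.7]
finger_gap: 44.3
side L 25 196.9310629177011 expect 199
side M 27 198.284999529594 expect 199
side S 26 197.58574351441575 expect 199
top L 59 198.45417772941636 expect 199
top M 60 197.93526864206643 expect 199
top S 63 198.96723042401848 expect 199
```

View pics/s11.png

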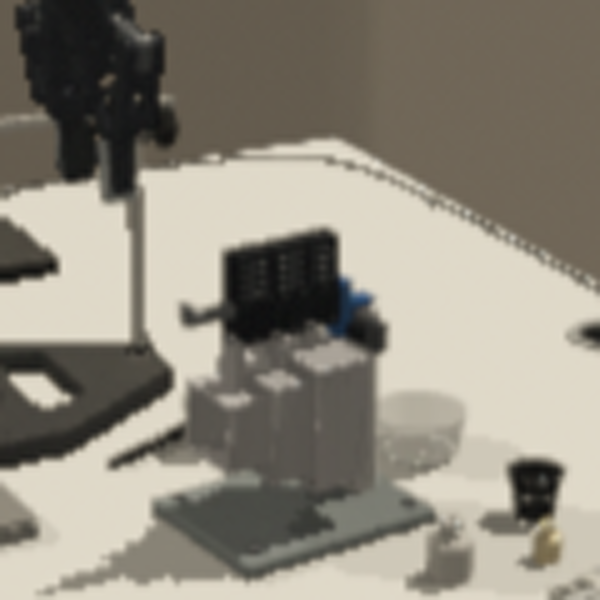

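View pics/t11.png

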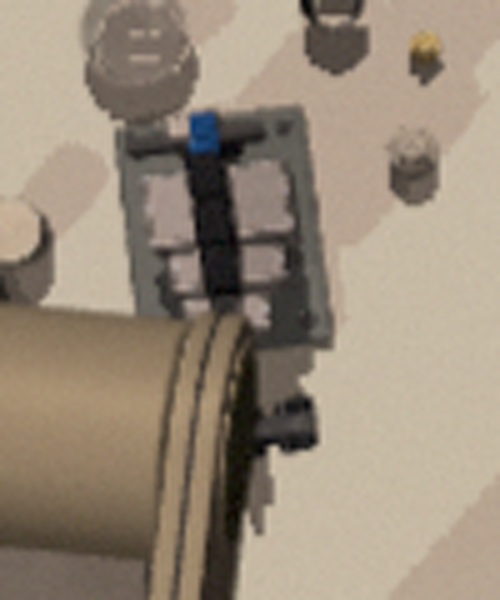

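All three handles form one unbroken black row against the blue stop, crop (225–340, 235–340). Their tops are level at 198–199 mm in the top camera, and the boxes are nested. The jar, weight and cup appear where they started. Handing in.

```bash
python3 -c "
from bench import job,sensors
print(job.hand_in()); print(sensors.sense()['time'])"
```

```text
the job is handed in; nothing more can be done
None
the job is handed in; nothing more can be done
```

All three pans are on the hook, large, then medium, then small. I handed the job in at about 33 s of the 72 s allowed; hand-in gives no verdict.

**Placing:** Each window passed over the lip without measurable contact force. Each pan was let down on the bar, slid back and pressed home at about 8–10 N for well over 0.15 s. The contacts came at tool x 683.4, 658.2 and 632.5 mm, so the handles sit about 26 mm apart, as expected when they touch.

**Last checks:**
- **Handles:** they form one unbroken row against the stop, with their tops level at 198–199 mm in the top camera (199 expected). The side camera read 197–198 mm, within its roughly 2 mm calibration error.
- **Gripper and loose items:** the gripper is clear of the pans. The jar, weight and cup look unmoved in the pictures, but I did not measure their positions.

**Disagreements:**
- **Hook side offset:** the two cameras differed by about 2–3 mm. I aimed near the middle of the two, and none of the three pans rubbed on the hook.
- **Tool tilt:** the tool drifted to about 3° of roll by the last pan, and I had no command to correct it. The small pan was tilted about as much in the grip; all three looked upright after release.

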